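# Lock a tank-port ring with the pin spanner

### The arm

A 6-joint arm with a two-finger parallel gripper is mounted at the origin on the work surface. World frame = base frame: x ahead of the robot, y to its left, z up, the work surface at z = 0. Lengths are in m, angles in rad, forces in N, time in s.
With the tool pointing down it reaches from about 0.225 to 0.725 m from the base axis. Payload 3.1 kg.
Tool frame: the origin (TCP) lies at the very end of the fingers, on their centre line; the grasp point (between the pads) lies 19 mm behind it; z points along the fingers, y is the line along which they close (so a half turn about z gives the same grasp; the last joint's range is limited). The gripper opens to 85 mm and grips with 20 to 120 N. Pads are 22 mm wide; open, the fingers measure 114 mm over their backs; the gripper's body (76 mm by 85 mm) begins 54 mm behind the grasp point. The pads swing forward as they close: fully open they stand 13 mm farther back than shut.
Start: joints at [-1.31, 0.048, 0.099, 1.622, 0, 1.443], TCP at [0.199, -0.486, 0.231] pointing down, gripper open.
Joint ranges: [-2.91, 2.91], [-0.99, 1.94], [-1.21, 1.42], [-2.12, 2.29], [-1.49, 1.47], [-3.14, 3.14]. Speed limits (rad/s): [2.79, 2.79, 3.14, 3.14, 3.14, 3.14].

### API

Orientations are given as a unit quaternion [w, x, y, z].
In Python, from station import ctrl gives the robot as it stands.
- The arm moves only by the shell command python3 -m creep 'ROWS' [OPENING]. ROWS is JSON, a list of rows, each a list of 6 numbers: the shift along the world's x, y, z in mm, then the turn, a rotation vector about the world's x, y, z in rad. In form: [[tx, ty, tz, rx, ry, rz], ...]. A call has exactly 5 rows; each row shifts and turns the commanded pose from where the row before left it; what a row does not reach is not made up. A row lasts 1/12 s, in which the tool goes at most 41.7 mm and 7.16 degrees, less where a joint would pass 70% of its speed; a pose out of reach is approached as far as the arm can. A call with a gripper value outside its range is refused whole. OPENING is the closure, from 0 (fully open) to 1 (shut), set as the call begins (- or left out, the last holds). The fingers move at their own pace and stop on an object; the grip force is fixed at half the most. Time passes only in rows, so rows that do not move let the fingers close, or fill a call up. It gives the time, the measured TCP pose, the force, the opening and the grip force at its end, in the units of the state.
- ctrl.get_obs(): the state, without advancing time (a new reading comes with each control period).
- ctrl.read_camera(name): name is "side" or "top" or "wrist"; returns the picture (384x512x3 uint8, blue, green, red); there is no depth.
- ctrl.get_calibration(name): a dict with "intrinsics" (3x3 intrinsics, pixels), "R" (3x3) and "t" (3): a world point X has camera coordinates R X + t. Camera axes: x right, y down, z forward; pixel columns grow to the right and rows downward; lengths in m; the calibration is good to about 2 mm. A picture is of the moment at which its call begins: read the wrist's pose just before it. get_calibration takes no time and is no camera call; for the wrist camera it gives the pose at the moment of the call.
- ctrl.hand_in(): hands the job in; it is judged then, once.
The state is a dict: "time": time; "qpos": joint angles; "joint_velocities": joint speeds; "tau": joint torques, N m; "eef_pos": TCP position; "orientation": TCP orientation; "wrist_force": force on the tool from outside, world axes, zero at the start; "ft_torque": the same for the moment, N m; "gripper_width": finger opening in m; "grip_force": force on a finger pad.
Only numpy, scipy, OpenCV 4.12 (cv2) and the standard library are available. Lean on these libraries where they do the work, as an engineer would, in place of code of your own. Each camera call takes 0.05 s, during which the arm holds its last target. There are 200 camera calls.

### The job

Pick up the wide pin spanner with the blue handle, set both of its pins down into the two holes of the red locking ring until the spanner's crossbar lies flat on the ring, and only then turn the ring clockwise (seen from above) as far as its stop, where the two yellow marks meet. Let go with the spanner left standing upright in the locked ring.

Things in the scene. Friction and masses are not known exactly. Their poses are not given: they have to be found in the camera images.
- spanner_grip (a point): Centre of the wide pin spanner's blue handle block: 22 mm thick (x), 70 long (y), 30 high (z up). Loose, 0.25 kg, upright in the rack. Below: 18 mm stem, then steel crossbar 34 mm wide (x), 96 long (y), 14 thick, underside 57 mm below this point. Two pins under it, 38 mm either side along y, 14 mm long, 8 mm round, tapered to 4 mm at the tips. Same after half a turn.
- ring_face (a point): Centre of the red ring's top face, 56 mm above the table: ring 112 mm across, 20 thick, level, on a square blue block; frame turns with it, z up. Two holes on its y axis, 38 mm either side, 17 mm wide in the turning direction, 18 radially, 20 deep: the spanner turns about 7 degrees before the ring follows. Yellow mark on +x. A boss inside is 2 mm below the face. The black ring is not used.
- lock_ring (a joint): Angle of the red ring, rad: 0 = locked, at its hard stop, its yellow mark at the block's yellow mark; negative = that far still to turn. Grows clockwise seen from above. Starts between -1.1 and -0.8. Needs 0.15 N m to turn; stays where it is left.
- rack: Fixed wooden tool rack, 58 mm (x) by 304 mm (y), 26 mm high, origin under its centre. The spanner's crossbar lies along y on its two rails, the pins hang free in the 14 mm slot between: it lifts straight up. The blue spanner stands about 65 mm from the centre at one end, a shorter black-handled spanner with too narrow a pin spacing at the other.
Mind the look-alikes: they are no part of the job. Leave any orange look-alike of the part that bears spanner_grip alone.

How it is judged:
By the outcome, as a careful person would: the job done as asked, in the order asked, and still so for the second after the job is handed in, with the robot touching nothing.
It also fails if it takes over 38 s, if anything falls off the work surface, if the arm or the gripper's body presses on something with over 40 N, if the wrist force passes 120 N, or if a joint passes its speed limit or range.

## Working session

There is one attempt and no reset: what is moved stays moved. The work goes in short steps, Python scripts to look and compute and a shell command to move; the robot and the scene stay as the last step left them, time stands still between calls to the robot, and variables do not carry over. Pictures are saved under pics/ and viewed, at most 10 in all, crops included, and the job is handed in when it is done.

```bash
mkdir -p pics; ls; python3 - <<'E'
from station import ctrl
import cv2,numpy as np
o=ctrl.get_obs();print(o)
a=ctrl.read_camera("top");b=ctrl.read_camera("side")
cv2.imwrite("pics/top.png",a);cv2.imwrite("pics/side.png",b)
for n in("top","side"):print(n,ctrl.get_calibration(n))
E
```

```text
pics
{'time': 0.0, 'qpos': array([-1.30982385e+00,  4.87478247e-02,  9.75759841e-02,  1.62199560e+00,
       -3.15219005e-05,  1.44301444e+00]), 'joint_velocities': array([ 9.99698468e-04, -6.58663124e-04,  2.82293077e-04, -1.19119199e-03,
       -1.52167136e-03,  1.67210365e-05]), 'tau': array([-1.02821218e-04, -3.38779950e+01,  3.20015860e+01,  2.02211511e-02,
       -3.11014419e-04,  1.64607389e-06]), 'eef_pos': array([ 0.19882119, -0.4852292 ,  0.23010773]), 'orientation': array([-1.18188215e-03,  9.81167467e-01,  1.93155369e-01, -9.46203052e-05]), 'wrist_force': array([ 0.40996174, -0.25043469,  0.74927555]), 'ft_torque': array([-0.03094049,  0.02808771,  0.02280404]), 'grip_force': 0.0, 'gripper_width': 0.08528101968993661}
top {'intrinsics': array([[493.39072925,   0.        , 259.12155869],
       [  0.        , 493.39072925, 187.81324147],
       [  0.        ,   0.        ,   1.        ]]), 'R': array([[ 0.01463464, -0.99988694, -0.00345377],
       [-0.98316401, -0.01376051, -0.18220643],
       [ 0.18213831,  0.00606215, -0.98325423]]), 't': array([-0.00938656,  0.56098977,  1.23439761])}
side {'intrinsics': array([[461.89711415,   0.        , 247.39686973],
       [  0.        , 461.89711415, 193.21887614],
       [  0.        ,   0.        ,   1.        ]]), 'R': array([[-0.94621367, -0.32293061, -0.01988754],
       [-0.19284368,  0.61226936, -0.76677086],
       [ 0.25979031, -0.72169388, -0.64161276]]), 't': array([0.52608607, 0.17531595, 1.00161304])}
```

View pics/top.png

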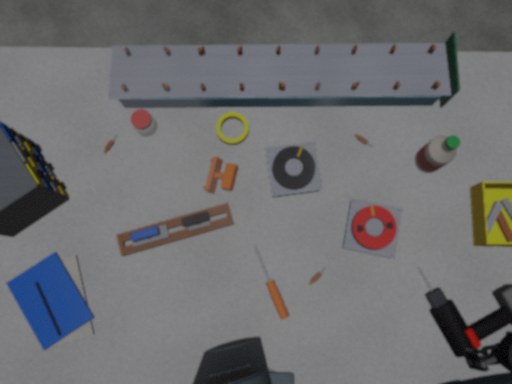

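View pics/side.png

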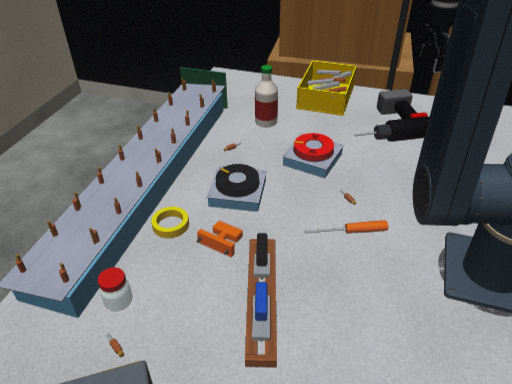

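Top picture: the blue-handled spanner is at (145,233) in the rack and the black-handled one at (197,218). The red ring is at (374,227) and the black ring at (293,168). Candidates for the spanner are blue (145,233), which fits the description, black (197,218), which is the narrow one, and the orange look-alike (221,175), to be left alone. The blue box at (50,300) isn't a spanner either. Side picture: blue handle (261,300), red ring (314,147), orange look-alike (220,238).

```bash
cat > h.py <<'E'
import cv2,numpy as np
from station import ctrl
def hsv(im):return cv2.cvtColor(im,cv2.COLOR_BGR2HSV)
def mask(im,lo,hi,box):
    m=cv2.inRange(hsv(im),lo,hi);k=np.zeros_like(m);x0,y0,x1,y1=box;k[y0:y1,x0:x1]=m[y0:y1,x0:x1];return k
def big(m):
    c=max(cv2.findContours(m,cv2.RETR_EXTERNAL,cv2.CHAIN_APPROX_NONE)[0],key=cv2.contourArea);return c
def cen(c):
    M=cv2.moments(c);return np.array([M['m10']/M['m00'],M['m01']/M['m00']])
def ray(cal,p):
    d=cal['R'].T@np.linalg.solve(cal['intrinsics'],[p[0],p[1],1]);return -cal['R'].T@cal['t'],d/np.linalg.norm(d)
def plane(cal,p,z):
    o,d=ray(cal,p);return o+d*(z-o[2])/d[2]
def tri(rs):
    A=sum(np.eye(3)-np.outer(d,d) for o,d in rs);b=sum((np.eye(3)-np.outer(d,d))@o for o,d in rs);return np.linalg.solve(A,b)
E
python3 - <<'E'
from h import *
a=cv2.imread("pics/top.png");b=cv2.imread("pics/side.png")
ct,cs=ctrl.get_calibration("top"),ctrl.get_calibration("side")
B=((105,120,60),(130,255,255));R=((0,170,90),(7,255,255))
ba=big(mask(a,*B,(120,215,175,250)));bb=big(mask(b,*B,(245,270,280,330)))
ra=big(mask(a,*R,(340,195,410,260)));rb=big(mask(b,*R,(280,120,350,175)))
for n,p,q in(("blue",ba,bb),("ring",ra,rb)):
    print(n,cen(p),cen(q),tri([ray(ct,cen(p)),ray(cs,cen(q))]),cv2.minAreaRect(p),cv2.fitEllipse(p))
print('blueplane .083..',plane(ct,cen(ba),.1)); print('ring',plane(ct,cv2.fitEllipse(ra)[0],.056))
C=lambda im,x,y,w,h,s:cv2.resize(im[y:y+h,x:x+w],(400,300),interpolation=cv2.INTER_CUBIC)
o=np.vstack([np.hstack([C(a,110,190,132,99,3),C(a,334,190,80,60,3)]),np.hstack([C(b,200,225,160,120,3),C(b,275,120,80,60,3)])])
cv2.imwrite("pics/c.png",o)
E
```

```text
blue [144.09638554 233.40963855] [260.72782875 300.77413718] [0.43323699 0.28314824 0.08687391] ((144.25787353515625, 233.42835998535156), (7.386971950531006, 26.92497444152832), 74.47589111328125) ((143.94142150878906, 233.45526123046875), (7.293731212615967, 33.11713790893555), 74.28604888916016)
ring [375.92345679 238.81234568] [313.43658009 146.38831169] [ 0.44647065 -0.30131806  0.04604495] ((375.59613037109375, 238.72052001953125), (16.784791946411133, 39.318702697753906), 82.40535736083984) ((375.5535888671875, 236.55007934570312), (19.502225875854492, 36.161041259765625), 83.49478149414062)
blueplane .083.. [0.43376701 0.28031747 0.1       ]
ring [ 0.43809241 -0.29990703  0.056     ]
```

View pics/c.png

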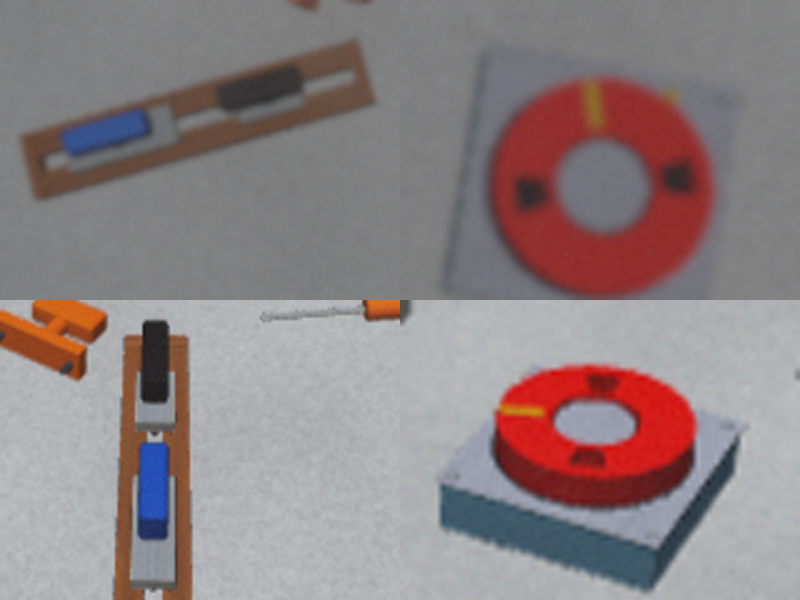

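The crops confirm the choice: the long blue handle is on the wide crossbar at the rack's left end. The red ring's mark is at crop (593,100) and the block's mark at (672,97), so the ring has to turn roughly 0.85 rad clockwise. I'll hover over the ring first.

```bash
python3 -m creep '[[24,18.5,0,0,0,0.12],[24,18.5,0,0,0,0.12],[24,18.5,0,0,0,0.12],[24,18.5,0,0,0,0.12],[24,18.5,0,0,0,0.12]]' 0
python3 -m creep '[[22,18.5,4,0,0,0.12],[22,18.5,4,0,0,0.12],[22,18.5,4,0,0,0.12],[22,18.5,4,0,0,0.12],[10,18.5,4,0,0,0.12]]'
python3 -m creep '[[0,0,0,0,0,0],[0,0,0,0,0,0],[0,0,0,0,0,0],[0,0,0,0,0,0],[0,0,0,0,0,0]]'
python3 - <<'E'
from h import *
c=ctrl.get_calibration("wrist");im=ctrl.read_camera("wrist");cv2.imwrite("pics/w1.png",im);np.savez("w1.npz",**c);print(c,ctrl.get_obs()['orientation'],-c['R'].T@c['t'])
E
```

```text
time: 0.52
eef_pos: [0.3197, -0.3921, 0.2307]
orientation: [-0.001, 0.879, 0.477, -0.0]
wrist_force: [0.5, -0.0, -0.4]
gripper_width: 0.0856
grip_force: 0.0
time: 0.93
eef_pos: [0.4188, -0.2994, 0.2504]
orientation: [-0.0, 0.698, 0.716, 0.0]
wrist_force: [0.5, 0.3, -0.4]
gripper_width: 0.0853
grip_force: 0.0
time: 1.35
eef_pos: [0.4162, -0.3016, 0.2508]
orientation: [-0.0, 0.702, 0.713, -0.0]
wrist_force: [-0.0, -0.7, 0.1]
gripper_width: 0.0851
grip_force: 0.0
{'intrinsics': array([[282.05501151,   0.        , 260.46477773],
       [  0.        , 282.05501151, 187.12409883],
       [  0.        ,   0.        ,   1.        ]]), 'R': array([[ 9.99863855e-01,  1.64872288e-02, -6.65604974e-04],
       [ 1.59809155e-02, -9.57537164e-01,  2.87866619e-01],
       [ 4.10878130e-03, -2.87838064e-01, -9.57670281e-01]]), 't': array([-0.41126392, -0.33838504,  0.30901186])} [-2.95756422e-04  7.01508261e-01  7.12661251e-01 -1.14762942e-04] [ 0.41534596 -0.22829027  0.39306749]
```

View pics/w1.png

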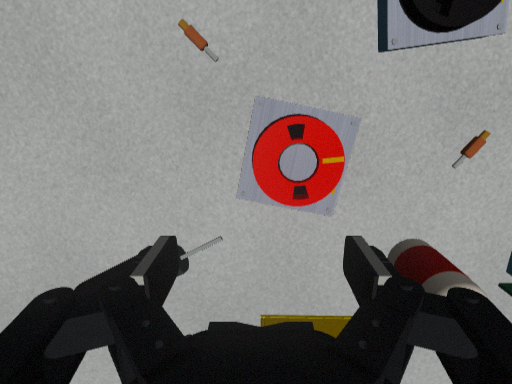

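The wrist view shows the red ring at (298,160), its mark at (333,160), and its holes at (296,131) and (301,192). The block's mark is hidden near (333,192).

```bash
cat >> h.py <<'E'
def ring(im,cal,box,z=.056,V=60):
    # holes, hub, mark
    H=hsv(im);x0,y0,x1,y1=box
    red=mask(im,(0,150,V),(9,255,255),box)|mask(im,(172,150,V),(180,255,255),box)
    c=big(cv2.morphologyEx(red,cv2.MORPH_CLOSE,np.ones((3,3))))
    hull=cv2.convexHull(c)
    ins=np.zeros_like(red);cv2.drawContours(ins,[hull],-1,255,-1)
    y=mask(im,(17,110,V),(34,255,255),box)
    return red,ins,y,hull
E
python3 - <<'E'
from h import *
import cv2
w=cv2.imread("pics/w1.png");cw=np.load("w1.npz");t=cv2.imread("pics/top.png");ct=ctrl.get_calibration("top")
for n,im,c,box in(("wrist",w,cw,(230,90,365,220)),("top",t,ct,(338,195,408,260))):
    red,ins,y,hull=ring(im,c,box,V=50)
    # hub hole: non-red, bright, inside hull near centre
    n1=cv2.bitwise_and(cv2.bitwise_not(red),ins)
    cs=[k for k in cv2.findContours(n1,cv2.RETR_EXTERNAL,cv2.CHAIN_APPROX_NONE)[0] if cv2.contourArea(k)>8]
    g=hsv(im)
    print(n,'hull',cv2.fitEllipse(hull))
    for k in cs:
        m=np.zeros_like(red);cv2.drawContours(m,[k],-1,255,-1);p=cen(k);print('  inner',p.round(1),cv2.contourArea(k),np.round(cv2.mean(g,m)[:3]),plane(c,p,.056).round(4))
    for k in cv2.findContours(y,cv2.RETR_EXTERNAL,cv2.CHAIN_APPROX_NONE)[0]:
        if cv2.contourArea(k)>0: print('  yel',cen(k).round(1),cv2.contourArea(k),plane(c,cen(k),.056).round(4),plane(c,cen(k),.036).round(4))
        else: print('  yel pt',k.reshape(-1,2).mean(0),plane(c,k.reshape(-1,2).mean(0),.036).round(4))
cv2.imwrite("pics/w1c.png",cv2.resize(w[85:225,225:385],(800,600)[:2] and (640,560),interpolation=cv2.INTER_CUBIC))
E
```

```text
wrist hull ((297.8069763183594, 160.13565063476562), (90.19999694824219, 92.6333999633789), 55.37714385986328)
  inner [299.4 190.2] 69.5 [107.  82.  39.] [ 0.4656 -0.3328  0.056 ]
  inner [332.6 159.5] 94.0 [ 20. 255. 181.] [ 0.5036 -0.2932  0.056 ]
  inner [297.4 161.6] 1110.0 [118.  25. 142.] [ 0.4612 -0.2965  0.056 ]
  inner [295.1 130.1] 130.5 [107.  70.  32.] [ 0.4564 -0.2589  0.056 ]
  yel [332.6 191.4] 4.5 [ 0.5073 -0.3336  0.056 ] [ 0.5128 -0.3399  0.036 ]
  yel [333.1 159.7] 72.5 [ 0.5043 -0.2934  0.056 ] [ 0.5095 -0.2973  0.036 ]
top hull ((373.8615417480469, 227.03323364257812), (41.549598693847656, 42.62209701538086), 113.78445434570312)
  inner [388.8 225.2] 26.0 [ 94. 107.  77.] [ 0.4676 -0.3347  0.056 ]
  inner [372.7 226.9] 344.5 [129.  49. 116.] [ 0.4626 -0.2934  0.056 ]
  inner [372.3 211.1] 17.5 [ 14. 172. 142.] [ 0.5035 -0.2934  0.056 ]
  yel pt [372. 210.] [ 0.5091 -0.2972  0.036 ]
```

View pics/w1c.png

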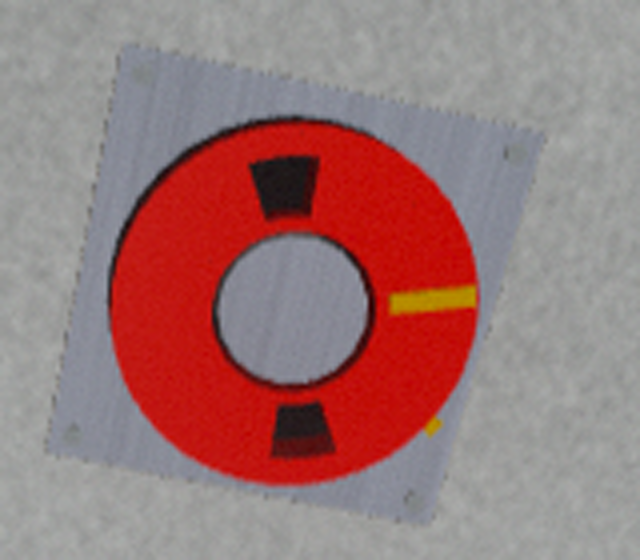

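```bash
python3 -m creep '[[1.1,39,0,0,0,0.017],[1.1,39,0,0,0,0.017],[1.1,39,0,0,0,0.017],[1.1,39,0,0,0,0.017],[1.1,39,0,0,0,0.017]]'
python3 -m creep '[[1.1,39,0,0,0,0.017],[1.1,39,0,0,0,0.017],[1.1,39,0,0,0,0.017],[1.1,39,0,0,0,0.017],[1.1,39,0,0,0,0.017]]'
python3 -m creep '[[1.1,39,0,0,0,0.017],[1.1,39,0,0,0,0.017],[1.1,39,0,0,0,0.017],[1.1,39,0,0,0,0.017],[1.1,29,0,0,0,0.017]]'
python3 -m creep '[[0,0,0,0,0,0],[0,0,0,0,0,0],[0,0,0,0,0,0],[0,0,0,0,0,0],[0,0,0,0,0,0]]'
python3 - <<'E'
from h import *
c=ctrl.get_calibration("wrist");im=ctrl.read_camera("wrist");cv2.imwrite("pics/w2.png",im);np.savez("w2.npz",**c)
o=ctrl.get_obs();print(o['eef_pos'],o['qpos'])
t=cv2.imread("pics/top.png");ct=ctrl.get_calibration("top");cw=np.load("w1.npz")
print('ringtri',tri([ray(cw,(297.8,160.1)),ray(ct,(373.86,227.03))]),plane(cw,(297.8,160.1),.056),plane(ct,(373.86,227.03),.056))
E
```

```text
time: 1.82
eef_pos: [0.422, -0.105, 0.2512]
orientation: [0.0, 0.671, 0.742, 0.0]
wrist_force: [1.8, 0.0, -0.4]
gripper_width: 0.0851
grip_force: 0.0
time: 2.23
eef_pos: [0.4278, 0.0904, 0.2514]
orientation: [0.0, 0.638, 0.77, 0.0]
wrist_force: [0.8, 0.4, 0.2]
gripper_width: 0.0855
grip_force: 0.0
time: 2.65
eef_pos: [0.4333, 0.2765, 0.2511]
orientation: [-0.0, 0.604, 0.797, 0.0]
wrist_force: [0.4, -0.0, 0.4]
gripper_width: 0.0851
grip_force: 0.0
time: 3.07
eef_pos: [0.4338, 0.2728, 0.2516]
orientation: [0.0, 0.605, 0.796, 0.0]
wrist_force: [-0.2, -1.3, 0.0]
gripper_width: 0.0854
grip_force: 0.0
[0.43384386 0.27292322 0.25158627] [ 4.30738071e-01  2.12455211e-02  1.12196984e-01  1.66137814e+00
 -1.71341081e-04  1.73091077e+00]
ringtri [ 0.46027547 -0.29256414  0.06955998] [ 0.46150256 -0.29462443  0.056     ] [ 0.46235791 -0.29626865  0.056     ]
```

View pics/w2.png

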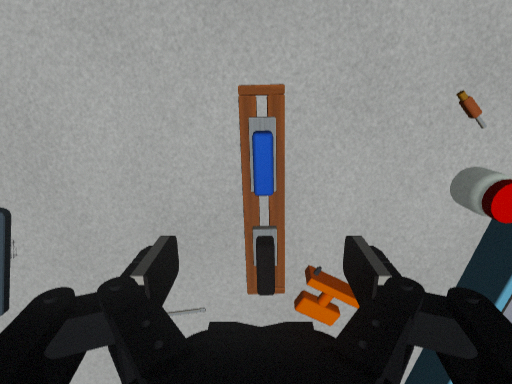

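The blue handle is at (262,163), aligned with the image columns. The black-handled spanner is at (265,265) and the orange look-alike at (325,295), which is under the right finger side but clear of a grasp at the blue handle.

```bash
python3 - <<'E'
from h import *
w=cv2.imread("pics/w2.png");cw=np.load("w2.npz");t=cv2.imread("pics/top.png");ct=ctrl.get_calibration("top");s=cv2.imread("pics/side.png");cs=ctrl.get_calibration("side")
def blue(im,box):
    return big(mask(im,(105,120,50),(130,255,255),box))
k=blue(w,(240,110,285,210));r=cv2.minAreaRect(k);print(r)
print('V',[int(v) for v in hsv(w)[125:200:4,262,2]])
kt=blue(t,(120,215,175,250));ks=blue(s,(245,270,280,330))
print('tri all',tri([ray(cw,cen(k)),ray(ct,cen(kt))]),tri([ray(cw,cen(k)),ray(ct,cen(kt)),ray(cs,cen(ks))]))
for z in(.098,.083):print(z,plane(cw,cen(k),z),plane(ct,cen(kt),z))
b=cv2.boxPoints(r);b=b[np.argsort(b[:,1])]
a0,a1=plane(cw,b[:2].mean(0),.098),plane(cw,b[2:].mean(0),.098)
print(a0,a1,np.linalg.norm(a0-a1),'yaw',np.arctan2(-(a0-a1)[0],(a0-a1)[1]))
# rack edges at .026
m=mask(w,(5,100,40),(16,255,200),(230,80,292,300));q=cv2.minAreaRect(big(m));b=cv2.boxPoints(q);b=b[np.argsort(b[:,1])]
P=[plane(cw,b[:2].mean(0),.026),plane(cw,b[2:].mean(0),.026)];d=P[0]-P[1];print('rack',P,np.arctan2(-d[0],d[1]),np.linalg.norm(d))
E
```

```text
((262.59271240234375, 162.9862060546875), (64.2616958618164, 20.110841751098633), 88.66777801513672)
V [137, 132, 120, 179, 177, 178, 175, 176, 177, 178, 175, 174, 176, 174, 172, 176, 171, 169, 153]
tri all [0.43432383 0.28298513 0.08885921] [0.433513   0.28293754 0.08683   ]
0.098 [0.43331568 0.28482821 0.098     ] [0.43394288 0.2807936  0.098     ]
0.083 [0.43427746 0.28185157 0.083     ] [0.43526184 0.28436459 0.083     ]
[0.4234157  0.31656777 0.098     ] [0.44384159 0.24969157 0.098     ] 0.0699259823814099 yaw 0.2964293818015573
rack [array([0.4093634 , 0.36426441, 0.026     ]), array([0.49044984, 0.07350039, 0.026     ])] 0.2719639837419705 0.30185879127108184
```

```bash
python3 -m creep '[[0,2,-35,0,0,0.001],[0,2,-35,0,0,0.001],[0,2,-35,0,0,0.001],[0,2,-35,0,0,0.001],[0,2,-25,0,0,0.001]]'
python3 -m creep '[[0,0,-12,0,0,0],[0,0,-10,0,0,0],[0,0,0,0,0,0],[0,0,0,0,0,0],[0,0,0,0,0,0]]'
python3 -m creep '[[0,0,0,0,0,0],[0,0,0,0,0,0],[0,0,0,0,0,0],[0,0,0,0,0,0],[0,0,0,0,0,0]]' 1
python3 -m creep '[[0,0,0,0,0,0],[0,0,0,0,0,0],[0,0,0,0,0,0],[0,0,0,0,0,0],[0,0,0,0,0,0]]'
```

```text
time: 3.53
eef_pos: [0.4322, 0.2826, 0.0831]
orientation: [-0.001, 0.603, 0.798, -0.001]
wrist_force: [-0.2, 0.1, -0.6]
gripper_width: 0.0854
grip_force: 0.0
time: 3.95
eef_pos: [0.4352, 0.2847, 0.0666]
orientation: [0.001, 0.602, 0.798, 0.002]
wrist_force: [0.3, 0.4, -0.2]
gripper_width: 0.0852
grip_force: 0.0
time: 4.37
eef_pos: [0.4336, 0.2843, 0.0646]
orientation: [0.0, 0.602, 0.798, 0.0]
wrist_force: [0.3, -0.2, -0.9]
gripper_width: 0.0254
grip_force: 0.0
time: 4.78
eef_pos: [0.4336, 0.2844, 0.0647]
orientation: [0.0, 0.602, 0.798, 0.0]
wrist_force: [-1.0, 0.0, 3.8]
gripper_width: 0.0215
grip_force: 59.5
```

```bash
python3 -m creep '[[0,0,5,0,0,0],[0,0,15,0,0,0],[0,0,25,0,0,0],[0,0,30,0,0,0],[0,0,25,0,0,0]]'
python3 -m creep '[[0,0,25,0,0,0],[0,-15,10,0,0,0],[2.2,-33,0,0,0,-0.0157],[2.2,-38,0,0,0,-0.0157],[2.2,-38,0,0,0,-0.0157]]'
python3 -m creep '[[2.2,-38,0,0,0,-0.0157],[2.2,-38,0,0,0,-0.0157],[2.2,-38,0,0,0,-0.0157],[2.2,-38,0,0,0,-0.0157],[2.2,-38,0,0,0,-0.0157]]'
python3 -m creep '[[2.2,-38,0,0,0,-0.0157],[2.2,-38,0,0,0,-0.0157],[2.2,-38,0,0,0,-0.0157],[2.2,-38,0,0,0,-0.0157],[2,-38,0,0,0,-0.0157]]'
python3 -m creep '[[2,-35,0,0,0,-0.0157],[0,-20,0,0,0,0],[0,-10,0,0,0,0],[0,0,0,0,0,0],[0,0,0,0,0,0]]'
```

```text
time: 5.2
eef_pos: [0.4327, 0.2836, 0.1642]
orientation: [-0.001, 0.602, 0.798, -0.001]
wrist_force: [1.0, 0.7, -2.3]
gripper_width: 0.021
grip_force: 59.0
time: 5.62
eef_pos: [0.4395, 0.1591, 0.1985]
orientation: [-0.0, 0.62, 0.784, -0.001]
wrist_force: [0.9, -0.6, -3.1]
gripper_width: 0.021
grip_force: 59.0
time: 6.03
eef_pos: [0.4501, -0.0316, 0.1982]
orientation: [-0.001, 0.652, 0.759, -0.001]
wrist_force: [0.8, -0.1, -2.4]
gripper_width: 0.0212
grip_force: 59.0
time: 6.45
eef_pos: [0.4609, -0.2215, 0.198]
orientation: [-0.001, 0.681, 0.732, -0.0]
wrist_force: [0.5, 0.9, -3.2]
gripper_width: 0.0214
grip_force: 59.0
time: 6.87
eef_pos: [0.4634, -0.284, 0.1983]
orientation: [-0.002, 0.686, 0.727, 0.0]
wrist_force: [-0.4, 1.1, -3.0]
gripper_width: 0.0213
grip_force: 59.0
```

```bash
python3 -m creep '[[0,-5,-20,0,0,0],[-1,-5,-15,0,0,0],[0,0,0,0,0,0],[0,0,0,0,0,0],[0,0,0,0,0,0]]'
python3 - <<'E'
from h import *
o=ctrl.get_obs();print(o['eef_pos'],o['orientation'])
c=ctrl.get_calibration("wrist");im=ctrl.read_camera("wrist");cv2.imwrite("pics/w3.png",im);np.savez("w3.npz",**c)
s=ctrl.read_camera("side");cv2.imwrite("pics/s3.png",s)
a=cv2.resize(im[40:340,110:410],(400,400));b=cv2.resize(s[60:210,240:390],(400,400),interpolation=cv2.INTER_CUBIC)
cv2.imwrite("pics/v3.png",np.hstack([a,b]))
E
```

```text
time: 7.28
eef_pos: [0.4633, -0.2935, 0.1651]
orientation: [0.0, 0.686, 0.728, 0.0]
wrist_force: [0.0, 0.4, -2.9]
gripper_width: 0.0215
grip_force: 58.8
[ 0.46326064 -0.29351931  0.16511933] [1.16257598e-04 6.85660154e-01 7.27921747e-01 2.63224490e-04]
```

View pics/v3.png

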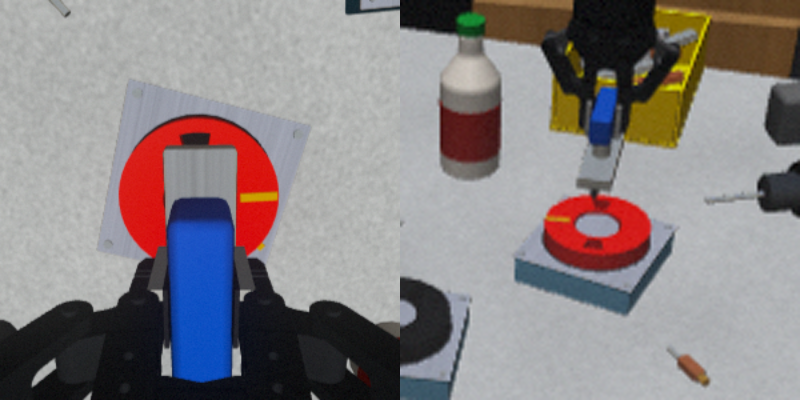

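Left (wrist): the spanner is held square, with the bar's far edge at crop (163,149)–(238,147), the far hole at (196,138), the ring mark at (258,197) and the block mark at (261,247). Right (side): the spanner is upright over the ring.

```bash
python3 - <<'E'
from h import *
from scipy.optimize import least_squares
w=cv2.imread("pics/w3.png");c=np.load("w3.npz");tcp=np.array([.46326,-.29352,.16512]);yaw=2*np.arctan2(.72792,.68566)-np.pi/2
X=np.array([np.cos(yaw),np.sin(yaw)]);Y=np.array([-X[1],X[0]])
# bar far edge
px=lambda x,y:(110+.75*x,40+.75*y)
for p in((163,149),(238,147)):
    q=plane(c,px(*p),tcp[2]+.019-.043)[:2]-tcp[:2];print('bar corner X,Y',q@X,q@Y)
# ring outline
box=(195,118,322,250)
red=mask(w,(0,150,50),(9,255,255),box)|mask(w,(172,150,50),(180,255,255),box)|mask(w,(17,110,50),(34,255,255),box)
k=max(cv2.findContours(red,cv2.RETR_EXTERNAL,cv2.CHAIN_APPROX_NONE)[0],key=cv2.contourArea).reshape(-1,2)
P=np.array([plane(c,p,.056)[:2] for p in k])
C=np.array([.462,-.295])
for _ in range(6):
    r=np.linalg.norm(P-C,axis=1);g=P[np.abs(r-.056)<.003]
    C=least_squares(lambda v:np.linalg.norm(g-v,axis=1)-.056,C).x
print('ring C',C,len(g),'offset from tcp',C-tcp[:2],'yaw',yaw)
y=mask(w,(17,110,50),(34,255,255),(280,150,330,240))
for m in cv2.findContours(y,cv2.RETR_EXTERNAL,cv2.CHAIN_APPROX_NONE)[0]:
    u=m.reshape(-1,2).mean(0)
    for z in(.056,.036):
        d=plane(c,u,z)[:2]-C;print(u,z,np.arctan2(d[1],d[0]),np.hypot(*d))
E
```

```text
bar corner X,Y -0.01652681027984457 0.0451964764634161
bar corner X,Y 0.016800750179299877 0.046116065078607466
ring C [ 0.46214096 -0.29750921] 268 offset from tcp [-0.00111904 -0.00398921] yaw 0.05977364808013452
[305.27272727 224.72727273] 0.056 -0.6192424552423701 0.05798288875887193
[305.27272727 224.72727273] 0.036 -0.692234664085299 0.06654414461891765
[303.73015873 187.23809524] 0.056 0.09646584649568786 0.041944152171258825
[303.73015873 187.23809524] 0.036 -0.039218518140787584 0.04535952307007622
```

```bash
python3 -m creep '[[-1,-1.7,-15,0,0,0.012],[0,0,-15,0,0,0],[0,0,-12,0,0,0],[0,0,-8,0,0,0],[0,0,0,0,0,0]]'
python3 -m creep '[[0,0,-3,0,0,0],[0,0,-3,0,0,0],[0,0,-3,0,0,0],[0,0,0,0,0,0],[0,0,0,0,0,0]]'
```

```text
time: 7.8
eef_pos: [0.4609, -0.2954, 0.1123]
orientation: [-0.002, 0.682, 0.732, -0.0]
wrist_force: [-0.5, -0.5, -4.3]
gripper_width: 0.0214
grip_force: 59.1
time: 8.22
eef_pos: [0.462, -0.2966, 0.1055]
orientation: [0.0, 0.682, 0.731, 0.0]
wrist_force: [0.1, -0.3, -3.3]
gripper_width: 0.021
grip_force: 59.1
```

```bash
python3 -m creep '[[0,0,-2.5,0,0,0],[0,0,-2.5,0,0,0],[0,0,-2,0,0,0],[0,0,0,0,0,0],[0,0,0,0,0,0]]'
python3 -m creep '[[0,0,-1.5,0,0,0],[0,0,-1.5,0,0,0],[0,0,-1,0,0,0],[0,0,0,0,0,0],[0,0,0,0,0,0]]'
```

```text
time: 8.63
eef_pos: [0.4617, -0.2964, 0.098]
orientation: [-0.0, 0.682, 0.731, -0.0]
wrist_force: [0.8, 0.0, -3.1]
gripper_width: 0.0213
grip_force: 59.1
time: 9.05
eef_pos: [0.462, -0.2966, 0.0947]
orientation: [0.0, 0.682, 0.731, -0.0]
wrist_force: [1.2, 1.1, -1.0]
gripper_width: 0.0215
grip_force: 59.3
```

```bash
python3 -m creep '[[0,0,-0.6,0,0,0],[0,0,-0.6,0,0,0],[0,0,0,0,0,0],[0,0,0,0,0,0],[0,0,0,0,0,0]]'
python3 - <<'E'
from h import *
s=ctrl.read_camera("side");im=ctrl.read_camera("wrist")
a=cv2.resize(im[40:340,110:410],(400,400));b=cv2.resize(s[90:190,260:360],(400,400),interpolation=cv2.INTER_CUBIC)
cv2.imwrite("pics/v4.png",np.hstack([a,b]))
E
```

```text
time: 9.47
eef_pos: [0.462, -0.2966, 0.0946]
orientation: [0.0, 0.682, 0.732, -0.0]
wrist_force: [-2.9, 2.2, 5.8]
gripper_width: 0.0214
grip_force: 60.2
```

View pics/v4.png

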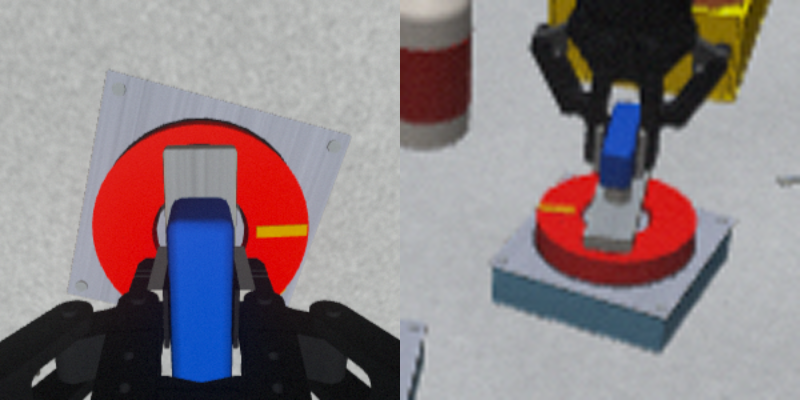

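Seated: the bar lies flat on the ring, contact force is about 9 N, and the height is as expected at 94.6 mm. Now I'll turn clockwise.

```bash
Z='print'; T() { python3 -c "
from station import ctrl;import numpy as np
o=ctrl.get_obs();q=o['orientation'];print('yaw',round(2*np.arctan2(q[2],q[1])-np.pi/2,3),'M',o['ft_torque'].round(2))"; }
python3 -m creep '[[0,0,0,0,0,-0.04],[0,0,0,0,0,-0.06],[0,0,0,0,0,-0.06],[0,0,0,0,0,-0.06],[0,0,0,0,0,-0.06]]';T
python3 -m creep '[[0,0,0,0,0,-0.06],[0,0,0,0,0,-0.06],[0,0,0,0,0,-0.06],[0,0,0,0,0,-0.06],[0,0,0,0,0,-0.03]]';T
```

```text
time: 9.98
eef_pos: [0.4628, -0.2972, 0.0947]
orientation: [0.001, 0.778, 0.628, 0.0]
wrist_force: [-0.4, 0.8, 2.4]
gripper_width: 0.0214
grip_force: 60.2
yaw -0.212 M [0.12 0.13 0.21]
time: 10.4
eef_pos: [0.4629, -0.2974, 0.0947]
orientation: [0.002, 0.855, 0.518, 0.001]
wrist_force: [-0.8, 0.2, 2.4]
gripper_width: 0.0211
grip_force: 60.1
yaw -0.482 M [0.06 0.09 0.16]
```

```bash
T() { python3 -c "
from station import ctrl;import numpy as np
o=ctrl.get_obs();q=o['orientation'];print('yaw',round(2*np.arctan2(q[2],q[1])-np.pi/2,3),'M',o['ft_torque'].round(2))"; }
python3 -m creep '[[0,0,0,0,0,-0.05],[0,0,0,0,0,-0.05],[0,0,0,0,0,-0.05],[0,0,0,0,0,-0.04],[0,0,0,0,0,-0.02]]';T
python3 -m creep '[[0,0,0,0,0,-0.03],[0,0,0,0,0,-0.03],[0,0,0,0,0,-0.02],[0,0,0,0,0,0],[0,0,0,0,0,0]]';T
```

```text
time: 10.82
eef_pos: [0.463, -0.2976, 0.0946]
orientation: [0.002, 0.905, 0.426, 0.001]
wrist_force: [-0.9, -0.3, 4.7]
gripper_width: 0.0212
grip_force: 60.2
yaw -0.691 M [-0.03  0.07  0.17]
time: 11.23
eef_pos: [0.463, -0.2976, 0.0946]
orientation: [0.002, 0.921, 0.39, 0.001]
wrist_force: [1.2, -0.3, 5.6]
gripper_width: 0.0213
grip_force: 60.1
yaw -0.77 M [-0.2  -0.01 -0.03]
```

```bash
T() { python3 -c "
from station import ctrl;import numpy as np
o=ctrl.get_obs();q=o['orientation'];print('yaw',round(2*np.arctan2(q[2],q[1])-np.pi/2,3),'M',o['ft_torque'].round(2))"; }
for i in 1; do python3 -m creep '[[0,0,0,0,0,-0.02],[0,0,0,0,0,-0.02],[0,0,0,0,0,0],[0,0,0,0,0,0],[0,0,0,0,0,0]]';T;done
python3 -m creep '[[0,0,0,0,0,-0.02],[0,0,0,0,0,-0.02],[0,0,0,0,0,0],[0,0,0,0,0,0],[0,0,0,0,0,0]]';T
python3 - <<'E'
from h import *
im=ctrl.read_camera("wrist");cv2.imwrite("pics/v5.png",im[100:340,130:430]); cv2.imwrite("pics/v5.png",cv2.resize(im[100:340,110:430],(800,600)))
E
```

```text
time: 11.65
eef_pos: [0.4628, -0.2975, 0.0947]
orientation: [0.002, 0.928, 0.372, 0.001]
wrist_force: [0.7, -0.7, 4.8]
gripper_width: 0.021
grip_force: 60.3
yaw -0.809 M [-0.11  0.08  0.04]
time: 12.07
eef_pos: [0.4626, -0.2971, 0.0946]
orientation: [0.001, 0.935, 0.355, 0.0]
wrist_force: [-1.1, -0.0, 6.4]
gripper_width: 0.0208
grip_force: 65.2
yaw -0.845 M [-0.03  0.33  1.1 ]
```

View pics/v5.png

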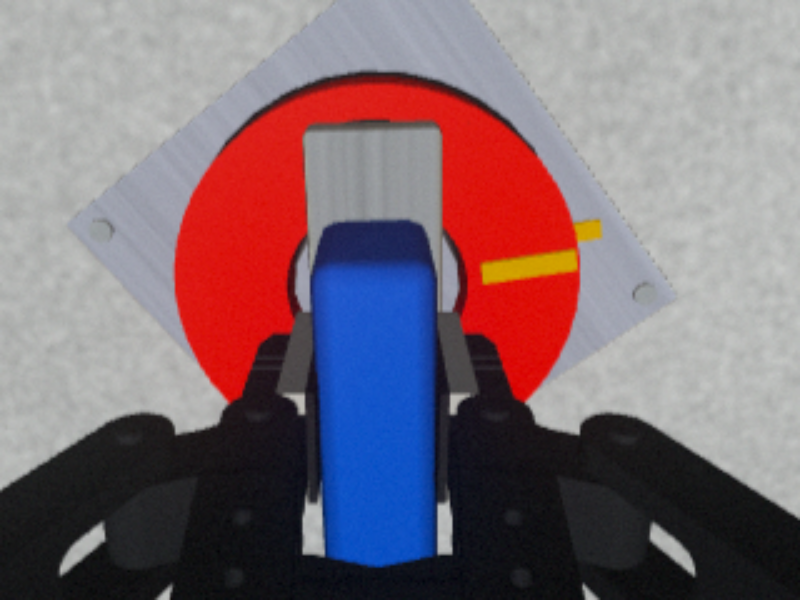

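The moment has jumped to 1.1 N m, so the ring is at its stop. The marks at (530,267) and (590,230) meet apart from the parallax of the 20 mm height difference. One more nudge to confirm.

```bash
python3 -m creep '[[0,0,0,0,0,-0.015],[0,0,0,0,0,-0.015],[0,0,0,0,0,0],[0,0,0,0,0,0],[0,0,0,0,0,0]]'
python3 - <<'E'
from h import *
o=ctrl.get_obs();q=o['orientation'];print('yaw',2*np.arctan2(q[2],q[1])-np.pi/2,o['ft_torque'])
c=ctrl.get_calibration("wrist");w=ctrl.read_camera("wrist");t=ctrl.read_camera("top")
C=np.array([.46214,-.2975])
m=mask(w,(17,110,50),(34,255,255),(290,170,370,220))
n,l,s,ce=cv2.connectedComponentsWithStats(m)
u=np.argwhere(m)[:,::-1]
for nm,sel,z in(('ring',u[u[:,0]<340],.056),('block',u[u[:,0]>=342],.036)):
    a=[plane(c,p,z)[:2]-C for p in sel];a=np.array(a);print(nm,len(a),np.arctan2(a.mean(0)[1],a.mean(0)[0]),np.hypot(*a.mean(0)))
E
```

```text
time: 12.53
eef_pos: [0.4626, -0.2971, 0.0947]
orientation: [0.002, 0.94, 0.342, 0.0]
wrist_force: [-2.0, -0.9, 5.6]
gripper_width: 0.0211
grip_force: 77.0
yaw -0.8716849514502265 [-0.10940071  0.35380903  2.14873397]
ring 319 -0.7044381225807825 0.042348165490556734
block 67 -0.6913038517149639 0.06506231993200347
```

Both marks lie at about -0.70 rad and the moment is 2.1 N m, so the ring is locked. I'll unwind the twist, release and retreat straight up.

```bash
python3 -m creep '[[0,0,0,0,0,0.03],[0,0,0.5,0,0,0.03],[0,0,0.3,0,0,0],[0,0,0,0,0,0],[0,0,0,0,0,0]]'
python3 -m creep '[[0,0,0,0,0,0],[0,0,0,0,0,0],[0,0,0,0,0,0],[0,0,0,0,0,0],[0,0,0,0,0,0]]' 0
python3 -m creep '[[0,0,0,0,0,0],[0,0,0,0,0,0],[0,0,0,0,0,0],[0,0,0,0,0,0],[0,0,0,0,0,0]]'
python3 -m creep '[[0,0,5,0,0,0],[0,0,15,0,0,0],[0,0,25,0,0,0],[0,0,30,0,0,0],[0,0,30,0,0,0]]'
python3 -m creep '[[0,0,25,0,0,0],[0,0,10,0,0,0],[0,0,0,0,0,0],[0,0,0,0,0,0],[0,0,0,0,0,0]]'
python3 - <<'E'
from h import *
c=ctrl.get_calibration("wrist");w=ctrl.read_camera("wrist");s=ctrl.read_camera("side");np.savez("w6.npz",**c);cv2.imwrite("pics/w6.png",w)
cv2.imwrite("pics/v6.png",np.hstack([cv2.resize(w[60:260,160:360],(400,400)),cv2.resize(s[90:190,260:360],(400,400),interpolation=cv2.INTER_CUBIC)]))
E
```

```text
time: 13.05
eef_pos: [0.4625, -0.297, 0.0947]
orientation: [0.001, 0.93, 0.367, 0.0]
wrist_force: [-0.3, -0.9, 5.1]
gripper_width: 0.0213
grip_force: 60.4
time: 13.47
eef_pos: [0.4614, -0.2961, 0.0931]
orientation: [-0.001, 0.93, 0.367, -0.0]
wrist_force: [0.4, -0.2, -0.2]
gripper_width: 0.0804
grip_force: 0.0
time: 13.88
eef_pos: [0.4619, -0.2966, 0.094]
orientation: [0.0, 0.93, 0.367, 0.0]
wrist_force: [0.3, -0.1, 0.3]
gripper_width: 0.0857
grip_force: 0.0
time: 14.3
eef_pos: [0.4614, -0.2961, 0.1997]
orientation: [-0.001, 0.93, 0.367, -0.0]
wrist_force: [0.3, -0.3, -0.0]
gripper_width: 0.0854
grip_force: 0.0
time: 14.72
eef_pos: [0.4613, -0.296, 0.2318]
orientation: [-0.001, 0.93, 0.367, -0.001]
wrist_force: [-0.0, -0.6, -0.3]
gripper_width: 0.0851
grip_force: 0.0
```

View pics/v6.png

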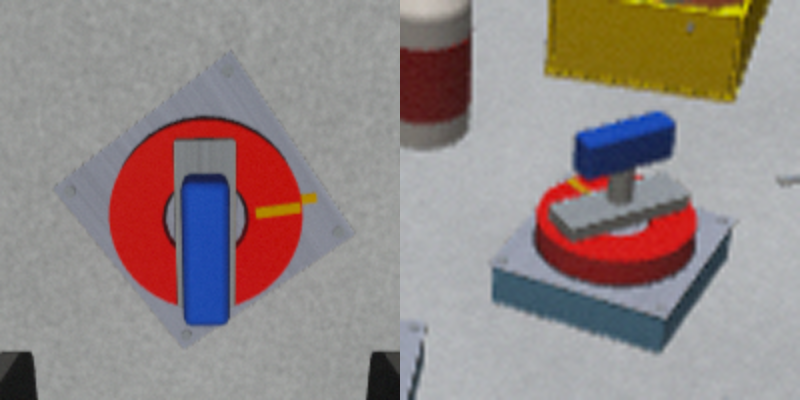

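The spanner stands upright and flat in the ring, the marks line up at (278,211) and (309,198), and the gripper is clear. Handing in.

```bash
python3 -c "
from station import ctrl;print(ctrl.hand_in())"
```

```text
the job is handed in; nothing more can be done
None
```

The job is done and handed in at about 15 s of the 38 s allowed: the blue spanner was seated flat in the red ring, the ring was turned clockwise to its stop with the yellow marks aligned, and the spanner was left standing upright with the gripper clear.

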